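# Carry a clay tube on a ware carrier and roll it into the drying trough

### The job

Lift the ware carrier by its wooden grip with the leather-hard clay tube riding loose on it, bring it to the plaster trough, and hold it up there, nearly level and clear of the trough, until the tube has stayed quiet over the middle of the board for about five seconds; then roll the tube slowly off the end of the board into the trough and stand the empty carrier flat on the open bench again. The soft clay must never be touched by the robot, run off the board anywhere but into the trough, or land hard, and the carrier must not be tipped steeply or dropped; leave everything else on the bench where it is.

Things in the scene. Friction and masses are not known exactly. Their poses are not given: they have to be found in the camera images.
- carrier: ware carrier, loose, 0.4 kg: rimless flat plywood board 170 mm (x) by 300 mm (y), 9 mm thick, both y ends open and alike; across its middle a hoop handle: steel uprights 22 mm wide at x = +-77 mm, y = 0, joined at the top by a blue-painted wooden grip bar along x. The tube rolls freely under the bar, between the uprights. Origin: centre of the board's underside, z up
- carrier_grip (a point): centre of the carrier's blue grip bar: 24 mm square in section, 150 mm long along the carrier's x, its axis 165 mm above the board's underside (the tube's top is 119 mm above it). Fingers pointing down and closing along the carrier's y hold it. Axes as the carrier's
- tube: loose rigid brown clay tube, cream stripes: 110 mm outside, 98 mm inside diameter, 110 mm long, 0.4 kg +-30 %. Lies along the carrier's x, rolls along its y: starts at about 0.01 rad of tilt, beyond that gains 0.53 g per rad towards the low end; lags a level board's acceleration by 0.53 of it. Origin: on its axis, mid length, 64 mm above the board's underside; x its axis; y, z turn as it rolls
- trough: fixed white plaster trough, 190 mm long (x), 125 mm wide (y), rims 85 mm above the bench. In its top a vee along x, 34 mm deep, 97 mm wide, slopes 35 deg, beside it flat rims 14 mm wide; fed over either long rim. Origin: centre of its underside on the bench, z up. The tube home in the vee: axis over the centre line, 118 mm above the bench, along x
- glaze_yellow: small yellow squeeze bottle, 36 mm across, 100 mm high; bystander, leave alone. Origin: centre of its underside.
- glaze_white: small white squeeze bottle, 36 mm across, 100 mm high; bystander, leave alone. Origin: centre of its underside.
- glaze_rust: small rust-brown squeeze bottle, 36 mm across, 100 mm high; bystander, leave alone. Origin: centre of its underside.
- glaze_blue: small blue squeeze bottle, 36 mm across, 100 mm high; bystander, leave alone. Origin: centre of its underside.
- tape: roll of blue tape lying flat, 96 mm across, 30 mm high; bystander, leave alone. Origin: centre of its underside.
Not all that is in view belongs to the job. What is shaped like the tube but pink is not meant.

How it is judged:
By the outcome, as a careful person would: the job done as asked, in the order asked, and still so for the second after the job is handed in, with the robot touching nothing.
It also fails if it takes over 72 s, if anything falls off the work surface, if the arm or the gripper's body presses on something with over 40 N, if the wrist force passes 120 N, or if a joint passes its speed limit or range.

### The arm

A 6-joint arm with a two-finger parallel gripper is mounted at the origin on the work surface. World frame = base frame: x ahead of the robot, y to its left, z up, the work surface at z = 0. Lengths are in m, angles in degrees, forces in N, time in s.
With the tool pointing down it reaches from about 0.325 to 0.775 m from the base axis. Payload 5.5 kg.
Tool frame: the origin (TCP) lies between the finger pads; the fingertips stand 8 mm ahead of it and the grasp point (between the pads) lies 11 mm behind it; z points along the fingers, y is the line along which they close (so a half turn about z gives the same grasp; the last joint's range is limited). The gripper opens to 88 mm and grips with 3 to 60 N. Pads are 20 mm wide; open, the fingers measure 115 mm over their backs; the gripper's body (75 mm by 178 mm) begins 61 mm behind the grasp point.
Start: joints at [65.793, 5.22, 70.514, -0, 104.267, -3.249], TCP at [0.215, 0.56, 0.231] pointing down, gripper open.
Joint ranges: [-164.24, 164.24], [-49.07, 125.15], [9.68, 141.18], [-86.29, 266.29], [3.28, 154.24], [-151.56, 151.56]. Speed limits (degrees/s): [147.25, 147.25, 172.46, 180, 180, 180].

### API

Orientations are given as a 3x3 rotation matrix whose columns are the frame's x, y, z axes.
In Python, from workcell import robot gives the robot as it stands.
- The arm moves only by the tool send_rows, never from a script. Its argument "commands" is a list of rows, each a list of 7 numbers: the turn, a rotation vector about the world's x, y, z in rad, then the shift along the world's x, y, z in mm, then the opening, from 0 (shut) to 1 (fully open). In form: [[rx, ry, rz, dx, dy, dz, gripper], ...]. A call has 1 to 12 rows; each row shifts and turns the commanded pose from where the row before left it; what a row does not reach is not made up. A row lasts 1/10 s, in which the tool goes at most 50 mm and 8.59 degrees, less where a joint would pass 70% of its speed; a pose out of reach is approached as far as the arm can. A call with a gripper value outside its range is refused whole. The fingers move at their own pace and stop on an object; "squeeze" is the grip in N (left out, the last holds). Time passes only in rows, so rows that do not move let the fingers close. It gives the time, the measured TCP pose, the force, the opening and the grip force at its end, in the units of the state.
- robot.sense(): the state, without advancing time (a new reading comes with each control period).
- robot.capture(name): name is "scene" or "top" or "wrist"; returns a dict with "color" (384x512x3 uint8, red, green, blue), "fx", "fy", "cx", "cy" (pixels), "rvec" (rotation vector, rad) and "tvec" (3), from world to camera coordinates, as OpenCV has them. Camera axes: x right, y down, z forward; pixel columns grow to the right and rows downward; lengths in m; the calibration is good to about 2 mm. A picture is of the moment at which its call begins. There is no depth.
- robot.finish_job(): hands the job in; it is judged then, once.
The state is a dict: "clock": time; "joint_positions": joint angles; "dq": joint speeds; "joint_torque": joint torques, N m; "ee_pos": TCP position; "tool_rot": TCP orientation; "wrist_force": force on the tool from outside, world axes, zero at the start; "moment": the same for the moment, N m; "grip_width": opening from 0.0 (shut) to 1.0 (fully open); "grip_force": force on a finger pad.
Only numpy, scipy, OpenCV 4.12 (cv2) and the standard library are available. Lean on these libraries where they do the work, as an engineer would, in place of code of your own. Each camera call takes 0.05 s, during which the arm holds its last target. There are 200 camera calls.

## Working session

There is one attempt and no reset: what is moved stays moved. The work goes in short steps, Python scripts to look and compute and a tool call to move; the robot and the scene stay as the last step left them, time stands still between calls to the robot, and variables do not carry over. Pictures are saved under pics/ and viewed, at most 10 in all, crops included, and the job is handed in when it is done.

Besides the shell and the picture viewer there is one more tool, called by a JSON object that holds its "method" and its "body". send_rows: Moves the arm, as the interface text tells. Its arguments: {"type":"object","properties":{"commands":{"type":"array","items":{"type":"array","items":{"type":"number"}}},"squeeze":{"type":"number"}},"required":["commands"]}

```bash
mkdir -p pics; ls; cat > h.py <<'E'
import numpy as np, cv2
from workcell import robot
def cap(n):
    c=robot.capture(n); c['R']=cv2.Rodrigues(np.array(c['rvec'],float))[0]; c['t']=np.array(c['tvec'],float).ravel(); return c
def ray(c,u,v,z):
    d=c['R'].T@np.array([(u-c['cx'])/c['fx'],(v-c['cy'])/c['fy'],1]); o=-c['R'].T@c['t']
    return o+d*(z-o[2])/d[2]
def proj(c,p):
    q=c['R']@np.array(p,float)+c['t']; return np.array([c['fx']*q[0]/q[2]+c['cx'],c['fy']*q[1]/q[2]+c['cy']])
def save(c,name,crop=None,s=1):
    im=c['color'][:,:,::-1]
    if crop: im=im[crop[1]:crop[3],crop[0]:crop[2]]
    cv2.imwrite('pics/'+name,cv2.resize(im,None,fx=s,fy=s,interpolation=cv2.INTER_CUBIC))
E
python3 - <<'E'
from h import *
a=cap('scene');b=cap('top')
import pickle; pickle.dump((a,b),open('c0.pkl','wb'))
save(a,'s0.png',s=1.5); save(b,'t0.png',s=1.5)
for c in(a,b): print(-c['R'].T@c['t'],c['R'][2],c['fx'])
print(robot.sense())
E
```

```text
pics
[ 1.48577251 -0.29383524  0.94648381] [-0.68986356  0.22141175 -0.68924967] 447.0887754786406
[ 0.4403826  -0.01727306  1.3475092 ] [ 0.1447762   0.00799098 -0.98943216] 420.01592555052235
{'clock': 0.1, 'joint_positions': array([ 6.57932692e+01,  5.25890653e+00,  7.05748617e+01, -1.12944210e-03,
        1.04268148e+02, -3.24821312e+00]), 'dq': array([-0.03059023, -0.08353822, -0.19342295,  0.05598266, -0.07571837,
        0.046352  ]), 'joint_torque': array([ 1.60854583e-03, -4.47860599e+01, -4.07566917e+01,  6.99858321e-02,
        2.84729444e-02, -1.55058374e-04]), 'ee_pos': array([0.21451124, 0.56006405, 0.22961995]), 'tool_rot': array([[-9.33837881e-01,  3.57695829e-01, -7.11929524e-04],
       [ 3.57696528e-01,  9.33836461e-01, -1.63021015e-03],
       [ 8.17063779e-05, -1.77700671e-03, -9.99998418e-01]]), 'wrist_force': array([-0.57667112,  0.52738014,  0.18760949]), 'moment': array([-0.0250924 , -0.00229078, -0.006329  ]), 'grip_force': 0.0, 'grip_width': 0.9965105408172528}
```

View pics/s0.png

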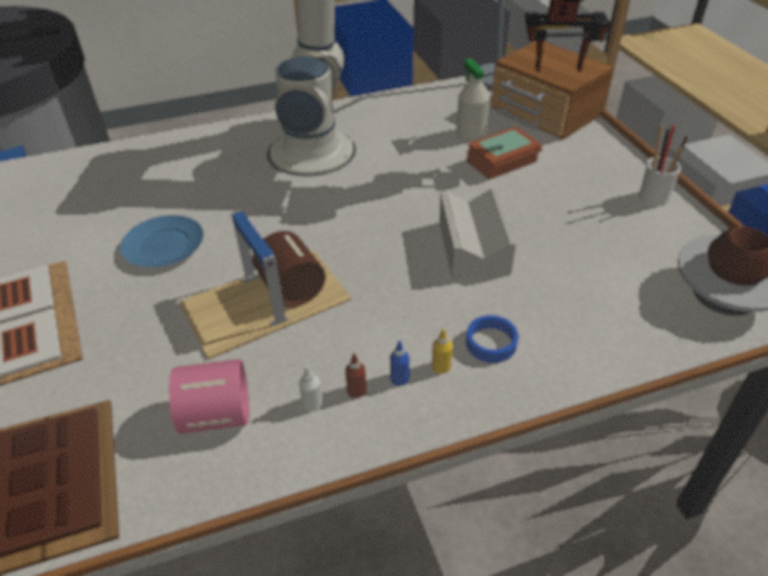

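View pics/t0.png

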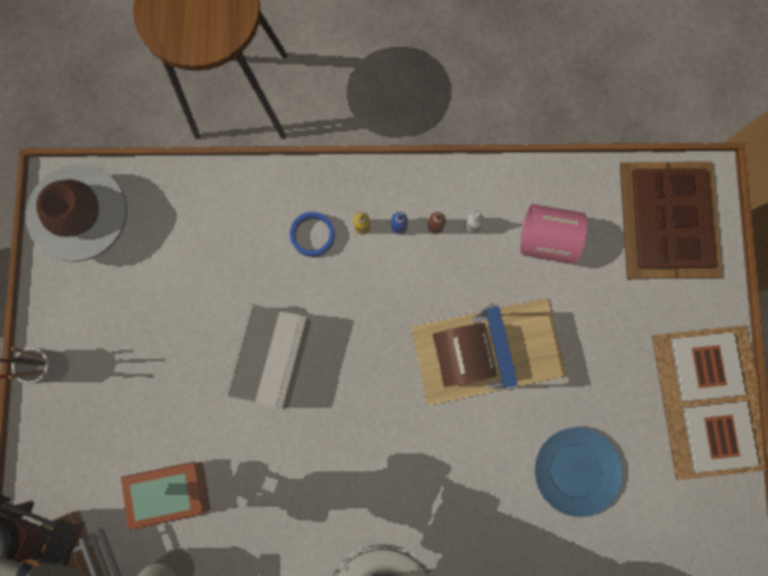

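The tube is the brown, striped cylinder on the board: top (465,355), scene (290,265) in the 1.5x pictures. Things that could be mistaken for it are the pink tube at top (554,234), the brown pot at (67,208) and the brown slabs at (680,220). The grip is the blue bar at top (500,347). Other blue things are the tape at (312,234), the blue bottle at (399,222) and the plate at (579,471). The trough is at top (283,360), scene (478,235). I'll check this in close crops.

```bash
python3 - <<'E'
from h import *
import pickle
a,b=pickle.load(open('c0.pkl','rb'))
i1=b['color'][190:285,140:400][:,:,::-1]; i2=a['color'][110:240,110:360][:,:,::-1]
i1=cv2.resize(i1,None,fx=3,fy=3,interpolation=cv2.INTER_CUBIC); i2=cv2.resize(i2,(780,300*1) if 0 else None,fx=2.3,fy=2.3,interpolation=cv2.INTER_CUBIC)
w=780; o=np.zeros((i1.shape[0]+i2.shape[0],w,3),np.uint8); o[:i1.shape[0],:i1.shape[1]]=i1; o[i1.shape[0]:,:i2.shape[1]]=i2
cv2.imwrite('pics/crop.png',o); print(o.shape)
hsv=cv2.cvtColor(b['color'],cv2.COLOR_RGB2HSV)
def rect(m,n):
    cs=cv2.findContours(m.astype(np.uint8),0,2)[0]
    for k in sorted(cs,key=cv2.contourArea)[::-1][:4]:
        if cv2.contourArea(k)>40: print(n,cv2.contourArea(k),cv2.minAreaRect(k))
h,s,v=[hsv[:,:,i].astype(int) for i in range(3)]
r=np.zeros_like(h,bool); r[190:285,140:400]=1
rect(r&(h>105)&(h<125)&(s>130),'blue'); rect(r&((h<12)|(h>170))&(s>80)&(v<140),'brown'); rect(r&(h>12)&(h<28)&(s>70),'wood')
E
```

```text
(584, 780, 3)
brown 979.5 ((307.90386962890625, 236.51925659179688), (36.673709869384766, 32.16304397583008), 78.69007110595703)
wood 1639.5 ((355.1533203125, 227.55032348632812), (53.872413635253906, 32.51796340942383), 76.55138397216797)
wood 1209.5 ((303.95849609375, 238.47315979003906), (53.70928955078125, 50.84572982788086), 77.90524291992188)
```

View pics/crop.png

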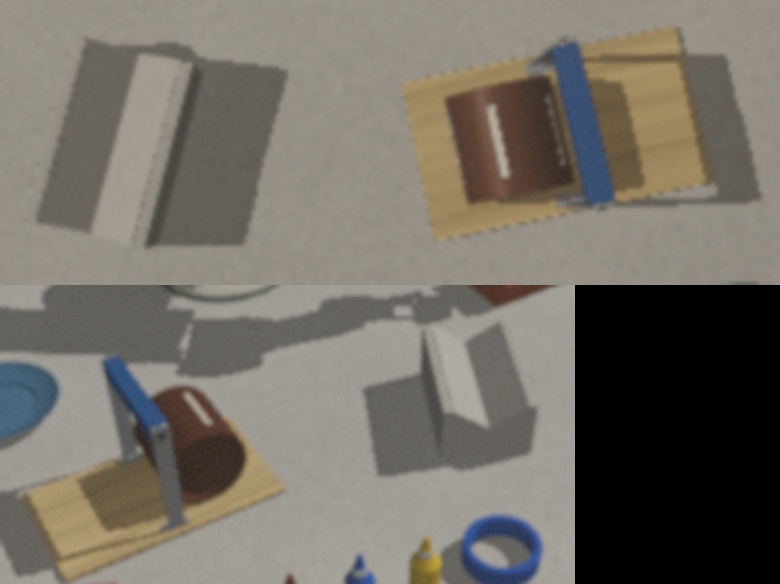

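The crops confirm the choices. The carrier has its blue bar from crop (567,45) to (600,203), with the brown striped tube on its +y side. The trough vee line runs from (138,52) to (92,235).

```bash
python3 - <<'E'
from h import *
import pickle
a,b=pickle.load(open('c0.pkl','rb'))
np.set_printoptions(precision=4,suppress=True)
P=lambda x,y,z:ray(b,140+(x+.5)/3-.5,190+(y+.5)/3-.5,z)[:2]
ang=lambda p,q:np.degrees(np.arctan2(*(p-q)[::-1]))
bd=[P(x,y,.009) for x,y in[(402,82),(435,240),(715,190),(680,27)]]
print('board c',np.mean(bd,0),[np.linalg.norm(bd[i]-bd[i-3]) for i in range(4)],ang(bd[0],bd[1]),ang(bd[3],bd[2]),ang(bd[0],bd[3])-90,ang(bd[1],bd[2])-90)
print('vL',*(q:=[P(88,38,.085),P(38,222,.085)]),ang(*q)); print('vB',*(q:=[P(138,52,.051),P(92,235,.051)]),ang(*q)); print('oR',*(q:=[P(195,62,.085),P(150,245,.085)]),ang(*q))
m=b['color'].astype(int); m=(m[:,:,2]-m[:,:,0]>35); m[:200]=0;m[265:]=0;m[:,:300]=0;m[:,360:]=0
k=max(cv2.findContours(m.astype(np.uint8),0,2)[0],key=cv2.contourArea); r=cv2.minAreaRect(k); print(r)
bx=cv2.boxPoints(r); q=[ray(b,*x,.177)[:2] for x in bx]; print('bar',np.mean(q,0),[ang(q[i],q[i-1]) for i in range(4)],[np.linalg.norm(q[i]-q[i-1]) for i in range(4)])
# scene bar
m=a['color'].astype(int); m=(m[:,:,2]-m[:,:,0]>35); m[:135]=0;m[185:]=0;m[:,:150]=0;m[:,190:]=0
print('scene bar mask',np.argwhere(m).mean(0)[::-1], proj(a,[*np.mean(q,0),.165]))
# tube left tangent: plane through camera & edge line; axis at height .064 dist .055 from plane
o=-b['R'].T@b['t']
e=[P(446,95,.064),P(468,205,.064)]; e=[np.r_[x,.064] for x in e]
n=np.cross(e[0]-o,e[1]-o); n/=np.linalg.norm(n); d=.055/np.linalg.norm(n[:2]) # horizontal offset at z=.064
print('tube edge',e,'axis off',d, 'dir',ang(e[0][:2],e[1][:2]))
c=np.mean(bd,0); u=np.radians(ang(bd[3],bd[2])); ux=np.array([np.cos(u),np.sin(u)]); uy=np.array([-ux[1],ux[0]])
mid=(e[0]+e[1])[:2]/2; print('tube yrel', (mid-c)@uy-d, 'xrel',(mid-c)@ux)
print('trough proj scene', )
E
```

```text
board c [ 0.5038 -0.2281] [np.float64(0.16892779655134627), np.float64(0.2986102398217673), np.float64(0.17515104512393675), np.float64(0.30321775400297846)] 11.021448886573813 9.4840808426284 10.765021875611154 9.578926362768073
vL [0.6004 0.2557] [0.4171 0.3011] -13.916461835787102
vB [0.5897 0.2107] [0.4031 0.2543] -13.145080795724938
oR [0.5752 0.147 ] [0.394  0.1896] -13.21598088962372
((333.9626770019531, 230.97683715820312), (52.848480224609375, 8.473159790039062), 76.82744598388672)
bar [ 0.5056 -0.2247] [np.float64(11.391317886571992), np.float64(-77.25583642878308), np.float64(-168.77523070984205), np.float64(102.57306827417698)] [np.float64(0.14550778321107036), np.float64(0.023831330710010826), np.float64(0.14558830777442378), np.float64(0.023406467808553554)]
scene bar mask [167.7819 156.7852] [169.3252 158.0405]
tube edge [array([ 0.5416, -0.1066,  0.064 ]), array([ 0.4307, -0.1267,  0.064 ])] axis off 0.05518708774872509 dir 10.268561453238531
tube yrel 0.057660765361129726 xrel 0.0009200081147156881
trough proj scene
```

{"method": "send_rows", "body": {"commands": [[0, 0, -0.1295, 14.5, -39.3, 0, 1], [0, 0, -0.1295, 14.5, -39.3, 0, 1], [0, 0, -0.1295, 14.5, -39.3, 0, 1], [0, 0, -0.1295, 14.5, -39.3, 0, 1], [0, 0, -0.1295, 14.5, -39.3, 0, 1], [0, 0, -0.1295, 14.5, -39.3, 0, 1], [0, 0, -0.1295, 14.5, -39.3, 0, 1], [0, 0, -0.1295, 14.5, -39.3, 0, 1], [0, 0, -0.1295, 14.5, -39.3, 0, 1], [0, 0, -0.1295, 14.5, -39.3, 0, 1], [0, 0, -0.1295, 14.5, -39.3, 0, 1], [0, 0, -0.1295, 14.5, -39.3, 0, 1]]}}

```text
clock: 1.3
ee_pos: [0.3887, 0.087, 0.2304]
tool_rot: [[0.347, 0.938, -0.0], [0.938, -0.347, 0.0], [0.0, -0.0, -1.0]]
wrist_force: [0.7, 0.2, 0.3]
grip_width: 1.001
grip_force: 0.0
```

{"method": "send_rows", "body": {"commands": [[0, 0, -0.1295, 14.5, -39.3, 0, 1], [0, 0, -0.1295, 14.5, -39.3, 0, 1], [0, 0, -0.1295, 14.5, -39.3, 0, 1], [0, 0, -0.1295, 14.5, -39.3, 0, 1], [0, 0, -0.1295, 14.5, -39.3, 0, 1], [0, 0, -0.1295, 14.5, -39.3, 0, 1], [0, 0, -0.1295, 14.5, -39.3, 0, 1], [0, 0, -0.1295, 14.5, -39.3, 0, 1], [0, 0, 0, 0, 0, 0, 1], [0, 0, 0, 0, 0, 0, 1]]}}

```text
clock: 2.3
ee_pos: [0.5043, -0.226, 0.2294]
tool_rot: [[0.983, 0.185, -0.002], [0.185, -0.983, 0.002], [-0.002, -0.002, -1.0]]
wrist_force: [0.1, 0.7, 0.3]
grip_width: 0.996
grip_force: 0.0
```

```bash
python3 - <<'E'
from h import *
import pickle
np.set_printoptions(precision=4,suppress=True)
s=robot.sense(); print(s['clock'],s['ee_pos'],s['tool_rot'],s['joint_positions'])
w=cap('wrist'); pickle.dump(w,open('w1.pkl','wb')); save(w,'w1.png'); print(-w['R'].T@w['t'],w['R'],w['fx'])
m=w['color'].astype(int); m=((m[:,:,2]-m[:,:,0])>35).astype(np.uint8)
for k in cv2.findContours(m,0,2)[0]:
    if cv2.contourArea(k)>300:
        r=cv2.minAreaRect(k); q=np.array([ray(w,*x,.177)[:2] for x in cv2.boxPoints(r)]); d=q-np.roll(q,1,0)
        print(r,'c',q.mean(0),np.linalg.norm(d,axis=1),np.degrees(np.arctan2(d[:,1],d[:,0])))
E
```

```text
2.3 [ 0.5043 -0.226   0.2294] [[ 0.9828  0.1846 -0.0021]
 [ 0.1846 -0.9828  0.0016]
 [-0.0018 -0.0019 -1.    ]] [-27.6812  -1.976   77.9655   0.0236 104.1596  51.6885]
[ 0.5841 -0.212   0.3833] [[ 0.1838 -0.983  -0.0023]
 [-0.9387 -0.1762  0.2964]
 [-0.2918 -0.0523 -0.9551]] 342.0056713168572
((338.5, 366.0), (34.0, 111.0), 90.0) c [ 0.3943 -0.3114] [0.032  0.082  0.0322 0.0851] [  12.0132  -79.2873 -162.5137  100.7335]
((252.99996948242188, 197.99996948242188), (217.99996948242188, 37.99999237060547), 90.0) c [ 0.5069 -0.225 ] [0.1484 0.022  0.1484 0.0269] [   9.5804  -79.4079 -168.5326  100.6889]
```

View pics/w1.png

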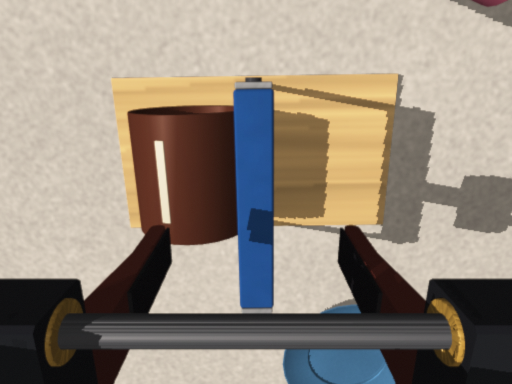

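The wrist view shows the blue bar (235–273, 80–305) centred between the fingers and in line with them. The brown tube (130–240, 107–240) lies on the +y side. Now I'll descend and grip.

{"method": "send_rows", "body": {"commands": [[0, 0, 0, 1, 0, -10, 1], [0, 0, 0, 1, 1, -14, 1], [0, 0, 0, 0, 0, -16, 1], [0, 0, 0, 0, 0, -15, 1], [0, 0, 0, 0, 0, -12, 1], [0, 0, 0, 0, 0, -8, 1], [0, 0, 0, 0, 0, 0, 1], [0, 0, 0, 0, 0, 0, 0.4], [0, 0, 0, 0, 0, 0, 0.3], [0, 0, 0, 0, 0, 0, 0.2], [0, 0, 0, 0, 0, 0, 0.1], [0, 0, 0, 0, 0, 0, 0]], "squeeze": 50}}

```text
clock: 3.55
ee_pos: [0.5067, -0.2248, 0.156]
tool_rot: [[0.983, 0.185, 0.0], [0.185, -0.983, -0.0], [0.0, 0.0, -1.0]]
wrist_force: [0.8, 0.4, -0.9]
grip_width: 0.587
grip_force: 0.0
```

```bash
cat > tb.py <<'E'
from h import *
np.set_printoptions(precision=4,suppress=True)
def tube(v=True):
    "tube y (carrier frame, tool -y = carrier +y) from left/right silhouette in wrist view"
    s=robot.sense(); w=cap('wrist'); im=w['color'].astype(int)
    R=s['tool_rot']; g=s['ee_pos']-R[:,2]*.011      # grasp point = bar axis
    ex,ey,ez=R[:,0],-R[:,1],-R[:,2]
    m=(im[:,:,0]-im[:,:,2]>18)&(im[:,:,0]<130)&(im[:,:,0]>1.6*im[:,:,1])
    # axis plane: points at carrier (x, y, .064); tangent planes via rays in the carrier frame at fixed x
    o=-w['R'].T@w['t']; oc=np.array([(o-g)@ex,(o-g)@ey,(o-g)@ez+.165])
    res={}
    for xr in (.0,.03):
        # row of the tube at height ~.064.. at carrier x = xr
        p=lambda y,z: proj(w,g+ex*xr+ey*y+ez*(z-.165))
        r0=int(round(p(0,.119)[1])); cols=np.where(m[r0])[0]
        if len(cols)<5: continue
        k=[]
        for c,sg in((cols.min(),-1),(cols.max()+1,1)):
            d=w['R'].T@np.array([(c-.5-w['cx'])/w['fx'],(r0-w['cy'])/w['fy'],1]); dy,dz=d@ey,d@ez
            n=np.array([dz,-dy])/np.hypot(dy,dz)     # normal in (y,z)
            # axis (y,.064): n.(y-oy, .064-oz)=+-.055
            ys=[(q-n[1]*(.064-oc[2]))/n[0]+oc[1] for q in(.055,-.055)]
            k.append((max(ys),min(ys)))   # image left = carrier +y
        res[xr]=(r0,cols.min(),cols.max(),round(k[0][1]*1e3,1),round(k[1][0]*1e3,1))
    if v: print(s['clock'],s['ee_pos'],'tiltx',np.degrees(0)+round(float(ey[2]),4),'F',s['wrist_force'],s['moment'],s['grip_width'],s['grip_force']); print(res)
    return w,res
E
python3 - <<'E'
from tb import *
w,r=tube()
E
```

```text
3.55 [ 0.5067 -0.2248  0.156 ] tiltx -0.0003 F [ 0.8448  0.3976 -0.9202] [-0.0423  0.1256  0.0102] 0.586619638129869 0.0
{0.0: (224, np.int64(104), np.int64(227), np.float64(55.1), np.float64(75.5)), 0.03: (175, np.int64(97), np.int64(225), np.float64(55.2), np.float64(76.1))}
```

{"method": "send_rows", "body": {"commands": [[0, 0, 0, 0, 0, 0, 0], [0, 0, 0, 0, 0, 0, 0], [0, 0, 0, 0, 0, 0, 0], [0, 0, 0, 0, 0, 0, 0], [0, 0, 0, 0, 0, 0, 0], [0, 0, 0, 0, 0, 0, 0], [0, 0, 0, 0, 0, 0, 0], [0, 0, 0, 0, 0, 0, 0], [0, 0, 0, 0, 0, 0, 0]]}}

```text
clock: 4.5
ee_pos: [0.5066, -0.2249, 0.1556]
tool_rot: [[0.983, 0.185, -0.0], [0.185, -0.983, -0.0], [-0.0, 0.0, -1.0]]
wrist_force: [0.2, -3.0, -0.2]
grip_width: 0.268
grip_force: 49.9
```

{"method": "send_rows", "body": {"commands": [[0, 0, 0, 0, 0, 2, 0], [0.005, 0.001, 0, 0, 0, 4, 0], [0.008, 0.0015, 0, 0, 0, 5, 0], [0.007, 0.001, 0, 0, 0, 6, 0], [0, 0, 0, 0, 0, 6, 0]], "squeeze": 60}}

```text
clock: 5.0
ee_pos: [0.5066, -0.2247, 0.1789]
tool_rot: [[0.983, 0.184, -0.004], [0.185, -0.983, 0.021], [-0.0, -0.021, -1.0]]
wrist_force: [0.7, 0.3, -7.7]
grip_width: 0.274
grip_force: 59.9
```

```bash
python3 - <<'E'
from tb import *
w,r=tube()
E
```

```text
5.0 [ 0.5066 -0.2247  0.1789] tiltx 0.0211 F [ 0.7231  0.331  -7.7484] [-0.2374  0.0992 -0.0193] 0.2735817995176588 59.91770803928375
{0.0: (224, np.int64(105), np.int64(224), np.float64(54.4), np.float64(77.9)), 0.03: (175, np.int64(98), np.int64(222), np.float64(54.5), np.float64(78.3))}
```

{"method": "send_rows", "body": {"commands": [[0, 0, 0, 0, 0, 8, 0], [0, 0, 0, 0, 0, 8, 0], [0, 0, 0, 0, 0, 8, 0], [0, 0, 0, 0, 0, 8, 0], [0, 0, 0, 0, 0, 8, 0]]}}

```text
clock: 5.55
ee_pos: [0.5067, -0.2246, 0.2195]
tool_rot: [[0.983, 0.185, -0.003], [0.185, -0.983, 0.02], [0.001, -0.02, -1.0]]
wrist_force: [0.5, -1.1, -7.0]
grip_width: 0.271
grip_force: 59.9
```

```bash
python3 - <<'E'
from tb import *
w,r=tube()
E
```

```text
5.55 [ 0.5067 -0.2246  0.2195] tiltx 0.0201 F [ 0.4986 -1.1394 -6.9846] [-0.2027  0.0972  0.0106] 0.2710505727591542 59.917638301849365
{0.0: (224, np.int64(129), np.int64(224), np.float64(37.5), np.float64(77.8)), 0.03: (175, np.int64(123), np.int64(223), np.float64(37.6), np.float64(77.5))}
```

{"method": "send_rows", "body": {"commands": [[-0.0107, -0.002, 0, 0, 0, 8, 0], [-0.009, -0.0017, 0, 0, 0, 6, 0], [0, 0, 0, 0, 0, 4, 0]]}}

```text
clock: 5.9
ee_pos: [0.5068, -0.2245, 0.2375]
tool_rot: [[0.983, 0.185, 0.001], [0.185, -0.983, -0.0], [0.001, 0.001, -1.0]]
wrist_force: [-0.6, 0.4, -8.4]
grip_width: 0.272
grip_force: 59.9
```

```bash
python3 - <<'E'
from tb import *
w,r=tube()
w,r=tube()
E
```

```text
5.9 [ 0.5068 -0.2245  0.2375] tiltx -0.0006 F [-0.5784  0.4089 -8.3885] [-0.0316  0.1331 -0.0286] 0.27238555507696316 59.91769552230835
{0.0: (224, np.int64(159), np.int64(294), np.float64(16.1), np.float64(24.0)), 0.03: (175, np.int64(155), np.int64(296), np.float64(15.8), np.float64(23.9))}
5.95 [ 0.5068 -0.2245  0.2381] tiltx -0.0007 F [ 0.3829  0.1803 -6.9593] [-0.0969  0.1168 -0.0284] 0.2712685667992065 59.91767406463623
{0.0: (224, np.int64(155), np.int64(297), np.float64(19.0), np.float64(21.8)), 0.03: (175, np.int64(150), np.int64(299), np.float64(19.2), np.float64(21.7))}
```

```bash
sed -i 's/    # axis plane/    m=cv2.medianBlur(m.astype(np.uint8),5)>0; m[:,:90]=0; m[:,420:]=0\n    # axis plane/' tb.py; python3 - <<'E'
from tb import *
w,r=tube()
w,r=tube()
save(w,'w2.png')
E
```

```text
6.0 [ 0.5069 -0.2246  0.2376] tiltx -0.0005 F [ 0.3862 -0.2499 -7.6924] [-0.0507  0.1073 -0.0247] 0.2700530079492847 59.9176812171936
{0.0: (224, np.int64(169), np.int64(300), np.float64(8.8), np.float64(19.5)), 0.03: (175, np.int64(164), np.int64(302), np.float64(9.6), np.float64(19.6))}
6.05 [ 0.5067 -0.2246  0.2369] tiltx 0.0001 F [ 0.6362  0.2808 -7.1369] [-0.0964  0.1547 -0.0227] 0.27021973516785347 59.91762578487396
{0.0: (224, np.int64(160), np.int64(303), np.float64(15.4), np.float64(17.3)), 0.03: (175, np.int64(156), np.int64(305), np.float64(15.1), np.float64(17.4))}
```

View pics/w2.png

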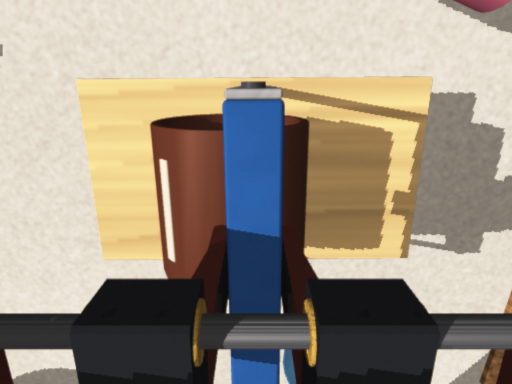

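{"method": "send_rows", "body": {"commands": [[-0.0137, -0.0026, 0, 0, 0, 0, 0], [-0.0059, -0.0011, 0, 0, 0, 0, 0], [0, 0, 0, 0, 0, 0, 0], [0, 0, 0, 0, 0, 0, 0]]}}

```text
clock: 6.5
ee_pos: [0.5066, -0.2245, 0.2365]
tool_rot: [[0.983, 0.185, 0.004], [0.185, -0.983, -0.019], [0.0, 0.02, -1.0]]
wrist_force: [0.8, -0.3, -7.3]
grip_width: 0.267
grip_force: 59.9
```

```bash
python3 - <<'E'
from tb import *
w,r=tube()
w,r=tube()
E
```

```text
6.5 [ 0.5066 -0.2245  0.2365] tiltx -0.0196 F [ 0.7607 -0.3331 -7.3131] [-0.02    0.1719 -0.0203] 0.2667788597563208 59.91777062416077
{0.0: (224, np.int64(172), np.int64(314), np.float64(6.7), np.float64(9.2)), 0.03: (175, np.int64(168), np.int64(317), np.float64(6.8), np.float64(8.9))}
6.55 [ 0.5066 -0.2246  0.2366] tiltx -0.0196 F [-1.058  -0.3677 -7.6309] [-0.0298  0.1808 -0.0056] 0.2724805759558594 59.91777420043945
{0.0: (224, np.int64(171), np.int64(314), np.float64(7.4), np.float64(9.2)), 0.03: (175, np.int64(167), np.int64(316), np.float64(7.5), np.float64(9.7))}
```

{"method": "send_rows", "body": {"commands": [[0.0245, 0.0046, 0, 0, 0, 0, 0], [0, 0, 0, 0, 0, 0, 0], [0, 0, 0, 0, 0, 0, 0]]}}

```text
clock: 6.9
ee_pos: [0.5066, -0.2251, 0.2365]
tool_rot: [[0.983, 0.184, -0.001], [0.184, -0.983, 0.005], [0.0, -0.005, -1.0]]
wrist_force: [-1.1, 0.3, -6.8]
grip_width: 0.27
grip_force: 59.9
```

```bash
python3 - <<'E'
from tb import *
w,r=tube()
w,r=tube()
w,r=tube()
E
```

```text
6.9 [ 0.5066 -0.2251  0.2365] tiltx 0.0055 F [-1.1356  0.2643 -6.8073] [-0.08    0.1234  0.0216] 0.2702602450685697 59.91760432720184
{0.0: (224, np.int64(168), np.int64(310), np.float64(9.6), np.float64(12.1)), 0.03: (175, np.int64(164), np.int64(313), np.float64(9.6), np.float64(11.7))}
6.95 [ 0.5066 -0.225   0.2366] tiltx 0.0053 F [ 0.6004 -0.7002 -7.463 ] [-0.0423  0.1616 -0.0329] 0.270492756018959 59.91755962371826
{0.0: (224, np.int64(168), np.int64(310), np.float64(9.6), np.float64(12.1)), 0.03: (175, np.int64(164), np.int64(313), np.float64(9.6), np.float64(11.8))}
7.0 [ 0.5066 -0.2249  0.2366] tiltx 0.0052 F [-0.9612 -0.3467 -6.7369] [-0.0973  0.1606 -0.0492] 0.2729606709182164 59.91753101348877
{0.0: (224, np.int64(168), np.int64(310), np.float64(9.6), np.float64(12.1)), 0.03: (175, np.int64(164), np.int64(313), np.float64(9.6), np.float64(11.8))}
```

{"method": "send_rows", "body": {"commands": [[-0.005, -0.001, -0.0008, -0.07, 0.6, 1, 0], [0, 0, -0.0015, -0.15, 1.2, 2, 0], [0, 0, -0.0023, -0.22, 1.8, 3, 0], [0, 0, -0.003, -0.29, 2.4, 4, 0], [0, 0, -0.0038, -0.37, 2.9, 4, 0], [0, 0, -0.0046, -0.44, 3.5, 4, 0], [0, 0, -0.0053, -0.52, 4.1, 4, 0], [0, 0, -0.0061, -0.59, 4.7, 4, 0], [0, 0, -0.0068, -0.66, 5.3, 3, 0], [0, 0, -0.0076, -0.74, 5.9, 3, 0], [0, 0, -0.0084, -0.81, 6.5, 2, 0], [0, 0, -0.0091, -0.88, 7.1, 1, 0]]}}

```text
clock: 8.25
ee_pos: [0.5008, -0.1781, 0.2719]
tool_rot: [[0.992, 0.125, 0.001], [0.125, -0.992, 0.0], [0.001, -0.0, -1.0]]
wrist_force: [0.4, -0.6, -7.1]
grip_width: 0.271
grip_force: 59.9
```

{"method": "send_rows", "body": {"commands": [[0, 0, -0.0099, -0.96, 7.6, 0, 0], [0, 0, -0.0106, -1.03, 8.2, 0, 0], [0, 0, -0.0114, -1.1, 8.8, 0, 0], [0, 0, -0.0122, -1.18, 9.4, 0, 0], [0, 0, -0.0129, -1.25, 10.0, 0, 0], [0, 0, -0.0137, -1.32, 10.6, 0, 0]]}}

```text
clock: 8.85
ee_pos: [0.4939, -0.1232, 0.2716]
tool_rot: [[0.998, 0.055, 0.0], [0.055, -0.998, 0.0], [0.0, -0.0, -1.0]]
wrist_force: [0.0, 0.3, -7.8]
grip_width: 0.268
grip_force: 59.9
```

```bash
python3 - <<'E'
from tb import *
w,r=tube()
E
```

```text
8.85 [ 0.4939 -0.1232  0.2716] tiltx 0.0002 F [ 0.0256  0.3322 -7.7834] [-0.0065  0.1192  0.0095] 0.26817324629616557 59.91704821586609
{0.0: (224, np.int64(171), np.int64(313), np.float64(7.3), np.float64(9.8)), 0.03: (175, np.int64(167), np.int64(315), np.float64(7.4), np.float64(10.3))}
```

{"method": "send_rows", "body": {"commands": [[0, 0, -0.0144, -1.4, 11.2, 0, 0], [0, 0, -0.0152, -1.47, 11.8, 0, 0], [0, 0, -0.016, -1.55, 12.3, 0, 0], [0, 0, -0.0167, -1.62, 12.9, 0, 0], [0, 0, -0.0175, -1.69, 13.5, 0, 0], [0, 0, -0.0175, -1.69, 13.5, 0, 0], [0, 0, -0.0167, -1.62, 12.9, 0, 0], [0, 0, -0.016, -1.55, 12.3, 0, 0], [0, 0, -0.0152, -1.47, 11.8, 0, 0], [0, 0, -0.0144, -1.4, 11.2, 0, 0], [0, 0, -0.0137, -1.32, 10.6, 0, 0], [0, 0, -0.0129, -1.25, 10.0, 0, 0]]}}

```text
clock: 10.1
ee_pos: [0.4758, 0.0205, 0.2717]
tool_rot: [[0.991, -0.13, 0.001], [-0.13, -0.991, 0.0], [0.001, -0.0, -1.0]]
wrist_force: [0.1, -0.6, -6.9]
grip_width: 0.271
grip_force: 59.9
```

{"method": "send_rows", "body": {"commands": [[0, 0, -0.0122, -1.18, 9.4, 0, 0], [0, 0, -0.0114, -1.1, 8.8, 0, 0], [0, 0, -0.0106, -1.03, 8.2, 0, 0], [0, 0, -0.0099, -0.96, 7.6, 0, 0], [0, 0, -0.0091, -0.88, 7.1, 0, 0], [0, 0, -0.0084, -0.81, 6.5, 0, 0], [0, 0, -0.0076, -0.74, 5.9, 0, 0], [0, 0, -0.0068, -0.66, 5.3, 0, 0], [0, 0, -0.0061, -0.59, 4.7, 0, 0], [0, 0, -0.0053, -0.52, 4.1, 0, 0], [0, 0, -0.0046, -0.44, 3.5, 0, 0], [0, 0, -0.0038, -0.37, 2.9, 0, 0]]}}

```text
clock: 11.3
ee_pos: [0.4667, 0.0941, 0.2716]
tool_rot: [[0.974, -0.225, 0.0], [-0.225, -0.974, 0.0], [0.0, -0.0, -1.0]]
wrist_force: [0.7, 1.2, -7.4]
grip_width: 0.27
grip_force: 59.9
```

{"method": "send_rows", "body": {"commands": [[0, 0, -0.003, -0.29, 2.4, 0, 0], [0, 0, -0.0023, -0.22, 1.8, 0, 0], [0, 0, -0.0015, -0.15, 1.2, 0, 0], [0, 0, -0.0008, -0.07, 0.6, 0, 0]]}}

```text
clock: 11.7
ee_pos: [0.466, 0.0999, 0.2717]
tool_rot: [[0.973, -0.232, 0.0], [-0.232, -0.973, 0.0], [0.0, -0.0, -1.0]]
wrist_force: [0.5, -0.5, -6.9]
grip_width: 0.271
grip_force: 59.9
```

```bash
python3 - <<'E'
from tb import *
w,r=tube()
w,r=tube()
save(w,'w3.png')
import pickle; c=cap('top'); pickle.dump((w,c),open('c3.pkl','wb'))
E
```

```text
11.7 [0.466  0.0999 0.2717] tiltx 0.0001 F [ 0.4821 -0.4571 -6.8782] [-0.0549  0.1622  0.0043] 0.2711261408650669 59.91755783557892
{0.0: (224, np.int64(167), np.int64(308), np.float64(10.2), np.float64(13.4)), 0.03: (176, np.int64(163), np.int64(311), np.float64(10.2), np.float64(13.0))}
11.75 [0.466  0.1    0.2716] tiltx 0.0002 F [ 0.0951 -0.6959 -6.8031] [-0.0006  0.1892  0.0611] 0.27596737690576306 59.91759896278381
{0.0: (224, np.int64(167), np.int64(308), np.float64(10.1), np.float64(13.4)), 0.03: (176, np.int64(163), np.int64(311), np.float64(10.2), np.float64(13.0))}
```

View pics/w3.png

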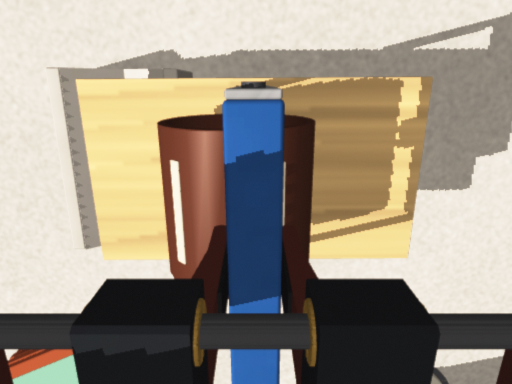

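The wrist view shows the tube (160–315) near the middle and still, and the trough's far vee edge just beyond the board's left end, from (60,72) to (85,247). I'll nudge the tube a little nearer the middle.

{"method": "send_rows", "body": {"commands": [[0.0165, -0.0039, 0, 0, 0, 0, 0], [0, 0, 0, 0, 0, 0, 0], [0, 0, 0, 0, 0, 0, 0], [-0.033, 0.0078, 0, 0, 0, 0, 0], [0, 0, 0, 0, 0, 0, 0], [0, 0, 0, 0, 0, 0, 0], [0.0165, -0.0039, 0, 0, 0, 0, 0], [0, 0, 0, 0, 0, 0, 0], [0, 0, 0, 0, 0, 0, 0]]}}

```text
clock: 12.75
ee_pos: [0.466, 0.0996, 0.2717]
tool_rot: [[0.973, -0.232, 0.001], [-0.232, -0.973, 0.0], [0.001, -0.0, -1.0]]
wrist_force: [-0.6, 0.9, -7.2]
grip_width: 0.265
grip_force: 59.9
```

```bash
python3 - <<'E'
from tb import *
w,r=tube()
w,r=tube()
c=cap('scene'); save(c,'s4.png',(150,80,400,260),2.5)
T=np.array([.4975,.231]);a=np.radians(-13.4); 
q=[ray(w,60,72,.085)[:2],ray(w,85,247,.085)[:2]]
n=np.array([-np.sin(a),np.cos(a)])
print('line y in trough frame',[(p-T)@n for p in q])
E
```

```text
12.75 [0.466  0.0996 0.2717] tiltx 0.0005 F [-0.5586  0.8734 -7.1915] [-0.0025  0.1819  0.0237] 0.26544831425495236 59.9175900220871
{0.0: (224, np.int64(167), np.int64(309), np.float64(10.1), np.float64(12.7)), 0.03: (176, np.int64(163), np.int64(311), np.float64(10.2), np.float64(13.0))}
12.8 [0.466  0.0997 0.2717] tiltx 0.0003 F [-0.1999 -0.3487 -7.8473] [-0.0587  0.199  -0.0025] 0.27015130833768275 59.917649030685425
{0.0: (224, np.int64(167), np.int64(309), np.float64(10.2), np.float64(12.7)), 0.03: (176, np.int64(163), np.int64(311), np.float64(10.2), np.float64(13.0))}
line y in trough frame [np.float64(0.0478987754183039), np.float64(0.051137737296867616)]
```

View pics/s4.png

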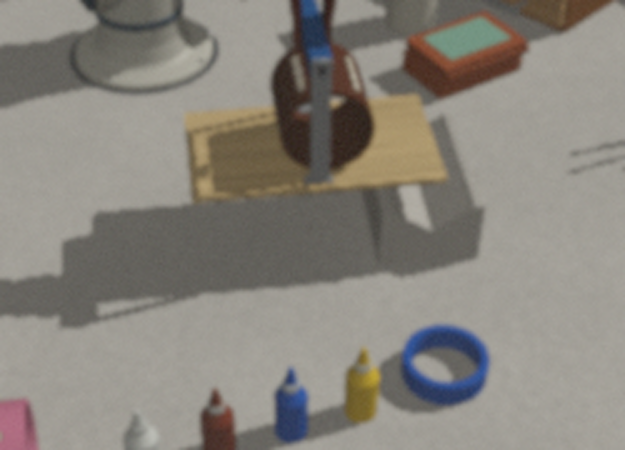

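{"method": "send_rows", "body": {"commands": [[0.0195, -0.0046, 0, 0, 0, 0, 0], [0, 0, 0, 0, 0, 0, 0], [0, 0, 0, 0, 0, 0, 0], [0, 0, 0, 0, 0, 0, 0], [-0.039, 0.0092, 0, 0, 0, 0, 0], [0, 0, 0, 0, 0, 0, 0], [0, 0, 0, 0, 0, 0, 0], [0.0195, -0.0046, 0, 0, 0, 0, 0], [0, 0, 0, 0, 0, 0, 0]]}}

```text
clock: 13.8
ee_pos: [0.466, 0.0997, 0.2718]
tool_rot: [[0.973, -0.232, 0.001], [-0.232, -0.973, 0.001], [0.001, -0.002, -1.0]]
wrist_force: [-0.6, -0.2, -7.3]
grip_width: 0.272
grip_force: 59.9
```

```bash
python3 - <<'E'
from tb import *
w,r=tube()
w,r=tube()
E
```

```text
13.8 [0.466  0.0997 0.2718] tiltx 0.0016 F [-0.5732 -0.2349 -7.341 ] [-0.0346  0.1923  0.0443] 0.27159812088844354 59.917484521865845
{0.0: (224, np.int64(174), np.int64(316), np.float64(5.1), np.float64(7.5)), 0.03: (176, np.int64(170), np.int64(319), np.float64(5.3), np.float64(7.3))}
13.85 [0.466  0.0995 0.2718] tiltx 0.0008 F [ 0.0175 -0.2543 -7.3956] [-0.0335  0.1954  0.0089] 0.26815313149450987 59.91759181022644
{0.0: (224, np.int64(174), np.int64(316), np.float64(5.1), np.float64(7.5)), 0.03: (176, np.int64(170), np.int64(319), np.float64(5.3), np.float64(7.3))}
```

The tube is at about +6 mm and still. I'll hold for more than 5 s.

{"method": "send_rows", "body": {"commands": [[0, 0, 0, 0, 0, 0, 0], [0, 0, 0, 0, 0, 0, 0], [0, 0, 0, 0, 0, 0, 0], [0, 0, 0, 0, 0, 0, 0], [0, 0, 0, 0, 0, 0, 0], [0, 0, 0, 0, 0, 0, 0], [0, 0, 0, 0, 0, 0, 0], [0, 0, 0, 0, 0, 0, 0], [0, 0, 0, 0, 0, 0, 0], [0, 0, 0, 0, 0, 0, 0], [0, 0, 0, 0, 0, 0, 0], [0, 0, 0, 0, 0, 0, 0]]}}

```text
clock: 15.1
ee_pos: [0.466, 0.0999, 0.2716]
tool_rot: [[0.973, -0.232, 0.0], [-0.232, -0.973, 0.0], [0.0, -0.0, -1.0]]
wrist_force: [-0.6, 0.9, -7.6]
grip_width: 0.271
grip_force: 59.9
```

{"method": "send_rows", "body": {"commands": [[0, 0, 0, 0, 0, 0, 0], [0, 0, 0, 0, 0, 0, 0], [0, 0, 0, 0, 0, 0, 0], [0, 0, 0, 0, 0, 0, 0], [0, 0, 0, 0, 0, 0, 0], [0, 0, 0, 0, 0, 0, 0], [0, 0, 0, 0, 0, 0, 0], [0, 0, 0, 0, 0, 0, 0], [0, 0, 0, 0, 0, 0, 0], [0, 0, 0, 0, 0, 0, 0], [0, 0, 0, 0, 0, 0, 0], [0, 0, 0, 0, 0, 0, 0]]}}

```text
clock: 16.3
ee_pos: [0.466, 0.0999, 0.2716]
tool_rot: [[0.973, -0.232, 0.0], [-0.232, -0.973, 0.0], [0.0, -0.0, -1.0]]
wrist_force: [-0.0, 0.6, -8.0]
grip_width: 0.273
grip_force: 59.9
```

{"method": "send_rows", "body": {"commands": [[0, 0, 0, 0, 0, 0, 0], [0, 0, 0, 0, 0, 0, 0], [0, 0, 0, 0, 0, 0, 0], [0, 0, 0, 0, 0, 0, 0], [0, 0, 0, 0, 0, 0, 0], [0, 0, 0, 0, 0, 0, 0], [0, 0, 0, 0, 0, 0, 0], [0, 0, 0, 0, 0, 0, 0], [0, 0, 0, 0, 0, 0, 0], [0, 0, 0, 0, 0, 0, 0], [0, 0, 0, 0, 0, 0, 0], [0, 0, 0, 0, 0, 0, 0]]}}

```text
clock: 17.5
ee_pos: [0.466, 0.0999, 0.2716]
tool_rot: [[0.973, -0.232, 0.0], [-0.232, -0.973, 0.0], [0.0, -0.0, -1.0]]
wrist_force: [-0.9, -0.2, -6.8]
grip_width: 0.27
grip_force: 59.9
```

{"method": "send_rows", "body": {"commands": [[0, 0, 0, 0, 0, 0, 0], [0, 0, 0, 0, 0, 0, 0], [0, 0, 0, 0, 0, 0, 0], [0, 0, 0, 0, 0, 0, 0], [0, 0, 0, 0, 0, 0, 0], [0, 0, 0, 0, 0, 0, 0], [0, 0, 0, 0, 0, 0, 0], [0, 0, 0, 0, 0, 0, 0], [0, 0, 0, 0, 0, 0, 0], [0, 0, 0, 0, 0, 0, 0], [0, 0, 0, 0, 0, 0, 0], [0, 0, 0, 0, 0, 0, 0]]}}

```text
clock: 18.7
ee_pos: [0.466, 0.0999, 0.2716]
tool_rot: [[0.973, -0.232, 0.0], [-0.232, -0.973, 0.0], [0.0, -0.0, -1.0]]
wrist_force: [-0.3, 0.2, -7.6]
grip_width: 0.27
grip_force: 59.9
```

{"method": "send_rows", "body": {"commands": [[0, 0, 0, 0, 0, 0, 0], [0, 0, 0, 0, 0, 0, 0], [0, 0, 0, 0, 0, 0, 0], [0, 0, 0, 0, 0, 0, 0], [0, 0, 0, 0, 0, 0, 0], [0, 0, 0, 0, 0, 0, 0], [0, 0, 0, 0, 0, 0, 0], [0, 0, 0, 0, 0, 0, 0], [0, 0, 0, 0, 0, 0, 0], [0, 0, 0, 0, 0, 0, 0], [0, 0, 0, 0, 0, 0, 0], [0, 0, 0, 0, 0, 0, 0]]}}

```text
clock: 19.9
ee_pos: [0.466, 0.0999, 0.2716]
tool_rot: [[0.973, -0.232, 0.0], [-0.232, -0.973, 0.0], [0.0, -0.0, -1.0]]
wrist_force: [-0.5, 0.5, -7.7]
grip_width: 0.27
grip_force: 59.9
```

```bash
python3 - <<'E'
from tb import *
w,r=tube()
E
```

```text
19.9 [0.466  0.0999 0.2716] tiltx 0.0002 F [-0.4593  0.5069 -7.7007] [-0.0096  0.1459  0.0091] 0.26986102635928333 59.917638301849365
{0.0: (224, np.int64(174), np.int64(316), np.float64(5.0), np.float64(7.5)), 0.03: (176, np.int64(170), np.int64(319), np.float64(5.3), np.float64(7.3))}
```

{"method": "send_rows", "body": {"commands": [[0, 0, 0, -0.14, -0.57, -0.45, 0], [0, 0, 0, -0.28, -1.15, -0.9, 0], [0, 0, 0, -0.41, -1.72, -1.35, 0], [0, 0, 0, -0.55, -2.29, -1.8, 0], [0, 0, 0, -0.69, -2.87, -2.2, 0], [0, 0, 0, -0.83, -3.44, -2.7, 0], [0, 0, 0, -0.96, -4.0, -3.1, 0], [0, 0, 0, -0.96, -4.0, -3.1, 0], [0, 0, 0, -0.83, -3.44, -2.7, 0], [0, 0, 0, -0.69, -2.87, -2.2, 0], [0, 0, 0, -0.55, -2.29, -1.8, 0], [0, 0, 0, -0.41, -1.72, -1.35, 0]]}}

```text
clock: 21.15
ee_pos: [0.4586, 0.0694, 0.2478]
tool_rot: [[0.973, -0.232, 0.0], [-0.232, -0.973, 0.0], [0.0, -0.0, -1.0]]
wrist_force: [-0.3, -0.0, -7.1]
grip_width: 0.27
grip_force: 59.9
```

{"method": "send_rows", "body": {"commands": [[0, 0, 0, -0.28, -1.15, -0.9, 0], [0, 0, 0, -0.14, -0.57, -0.45, 0], [0, 0, 0, 0, 0, 0, 0]]}}

```text
clock: 21.45
ee_pos: [0.4583, 0.0678, 0.2466]
tool_rot: [[0.973, -0.232, 0.0], [-0.232, -0.973, 0.0], [0.0, -0.0, -1.0]]
wrist_force: [0.1, -0.2, -6.7]
grip_width: 0.272
grip_force: 59.9
```

```bash
python3 - <<'E'
from tb import *
w,r=tube()
c=cap('scene'); save(c,'s5.png',(200,90,360,210),4)
w2=w
T=np.array([.4975,.231]);a=np.radians(-13.4);n=np.array([-np.sin(a),np.cos(a)])
s=robot.sense(); g=s['ee_pos'][:2]; print('edge e',(g-T)@n+.15,'yaw',np.degrees(np.arctan2(s['tool_rot'][1,0],s['tool_rot'][0,0])), 'lat',(g-T)@[n[1],-n[0]])
E
```

```text
21.45 [0.4583 0.0678 0.2466] tiltx 0.0002 F [ 0.1136 -0.2377 -6.6932] [-0.0282  0.1784  0.0361] 0.272101293430526 59.917593598365784
{0.0: (224, np.int64(174), np.int64(316), np.float64(5.1), np.float64(7.5)), 0.03: (176, np.int64(170), np.int64(319), np.float64(5.3), np.float64(7.3))}
edge e -0.01772252381905537 yaw -13.388253859161463 lat -0.0003174297293913032
```

View pics/s5.png

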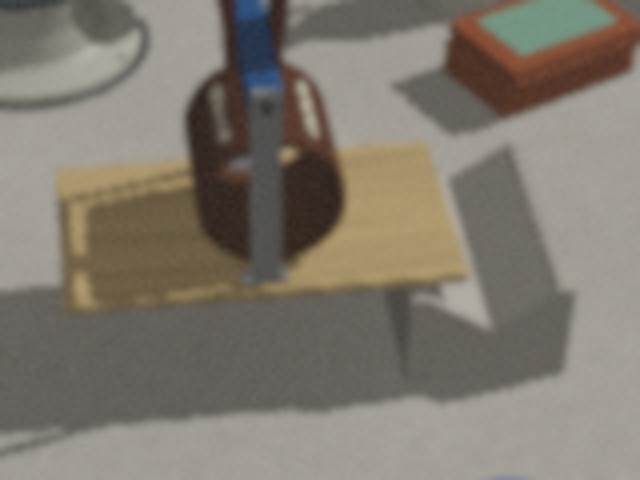

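{"method": "send_rows", "body": {"commands": [[-0.0195, 0.0046, 0, 0, 0, 0, 0], [0, 0, 0, 0, 0, 0, 0], [0, 0, 0, 0, 0, 0, 0], [0, 0, 0, 0, 0, 0, 0], [0, 0, 0, 0, 0, 0, 0], [0, 0, 0, 0, 0, 0, 0], [0.0175, -0.0042, 0, 0, 0, 0, 0], [0, 0, 0, 0, 0, 0, 0]]}}

```text
clock: 22.35
ee_pos: [0.4583, 0.0676, 0.2467]
tool_rot: [[0.973, -0.232, 0.0], [-0.232, -0.973, -0.001], [0.001, 0.001, -1.0]]
wrist_force: [-0.4, 0.6, -7.9]
grip_width: 0.272
grip_force: 59.9
```

```bash
python3 - <<'E'
from tb import *
for i in range(3): tube()
E
```

```text
22.35 [0.4583 0.0676 0.2467] tiltx -0.0011 F [-0.3537  0.6348 -7.9389] [-0.1126  0.1618 -0.0052] 0.27164427915811157 59.91737365722656
{0.0: (224, np.int64(159), np.int64(294), np.float64(15.9), np.float64(23.9)), 0.03: (176, np.int64(154), np.int64(295), np.float64(16.4), np.float64(24.4))}
22.4 [0.4583 0.0675 0.2467] tiltx -0.0017 F [-0.6228 -0.3392 -7.4487] [-0.0861  0.175  -0.0251] 0.27062052358818295 59.91760969161987
{0.0: (224, np.int64(155), np.int64(292), np.float64(18.8), np.float64(25.4)), 0.03: (176, np.int64(150), np.int64(293), np.float64(19.2), np.float64(25.9))}
22.45 [0.4583 0.0676 0.2467] tiltx -0.0018 F [-0.8944  0.0886 -7.6205] [-0.0998  0.1526  0.0474] 0.26669623626285477 59.91763651371002
{0.0: (224, np.int64(152), np.int64(290), np.float64(20.9), np.float64(26.8)), 0.03: (176, np.int64(147), np.int64(291), np.float64(21.2), np.float64(27.3))}
```

{"method": "send_rows", "body": {"commands": [[0, 0, 0, 0, 0, 0, 0], [0, 0, 0, 0, 0, 0, 0], [0, 0, 0, 0, 0, 0, 0], [0, 0, 0, 0, 0, 0, 0], [0, 0, 0, 0, 0, 0, 0], [0, 0, 0, 0, 0, 0, 0], [0, 0, 0, 0, 0, 0, 0], [0, 0, 0, 0, 0, 0, 0]]}}

```text
clock: 23.3
ee_pos: [0.4583, 0.0678, 0.2466]
tool_rot: [[0.973, -0.232, -0.0], [-0.232, -0.973, -0.002], [0.0, 0.002, -1.0]]
wrist_force: [0.0, 0.1, -7.9]
grip_width: 0.27
grip_force: 59.9
```

```bash
sed -i 's/m\[:,:90\]=0/m[:,:20]=0/' tb.py; python3 - <<'E'
from tb import *
for i in range(2): tube()
E
```

```text
23.3 [0.4583 0.0678 0.2466] tiltx -0.0019 F [ 0.0426  0.1364 -7.8755] [-0.1482  0.1945 -0.0336] 0.26998810078481167 59.91760075092316
{0.0: (224, np.int64(127), np.int64(225), np.float64(38.8), np.float64(76.9)), 0.03: (176, np.int64(121), np.int64(223), np.float64(38.9), np.float64(77.4))}
23.35 [0.4583 0.0678 0.2466] tiltx -0.0019 F [-0.6492  0.3803 -6.1344] [-0.141   0.2003 -0.0307] 0.2717285790204861 59.91760432720184
{0.0: (224, np.int64(127), np.int64(225), np.float64(38.8), np.float64(76.9)), 0.03: (176, np.int64(121), np.int64(223), np.float64(39.0), np.float64(77.4))}
```

{"method": "send_rows", "body": {"commands": [[-0.0165, 0.0039, 0, 0, 0, 0, 0], [0, 0, 0, 0, 0, 0, 0], [0, 0, 0, 0, 0, 0, 0], [0, 0, 0, 0, 0, 0, 0], [0, 0, 0, 0, 0, 0, 0], [0, 0, 0, 0, 0, 0, 0], [0, 0, 0, 0, 0, 0, 0], [0.0117, -0.0028, 0, 0, 0, 0, 0], [0, 0, 0, 0, 0, 0, 0], [0, 0, 0, 0, 0, 0, 0]]}}

```text
clock: 24.4
ee_pos: [0.4583, 0.0677, 0.2467]
tool_rot: [[0.973, -0.232, -0.001], [-0.232, -0.973, -0.007], [0.001, 0.007, -1.0]]
wrist_force: [0.8, -0.1, -6.5]
grip_width: 0.269
grip_force: 59.9
```

```bash
python3 - <<'E'
from tb import *
for i in range(3): tube()
E
```

```text
24.4 [0.4583 0.0677 0.2467] tiltx -0.0068 F [ 0.7882 -0.0744 -6.5317] [-0.2219  0.2207 -0.0019] 0.26887240920509375 59.91760611534119
{0.0: (224, np.int64(138), np.int64(224), np.float64(31.0), np.float64(77.7)), 0.03: (176, np.int64(79), np.int64(223), np.float64(67.0), np.float64(77.4))}
24.45 [0.4583 0.0677 0.2466] tiltx -0.0069 F [ 0.8507  1.0197 -7.6743] [-0.169   0.2048 -0.0067] 0.2708715138784503 59.917742013931274
{0.0: (224, np.int64(138), np.int64(224), np.float64(31.0), np.float64(77.7)), 0.03: (175, np.int64(75), np.int64(223), np.float64(69.5), np.float64(77.4))}
24.5 [0.4583 0.0677 0.2467] tiltx -0.0069 F [ 0.3021  0.337  -7.9368] [-0.183   0.2697  0.0354] 0.2658739467757303 59.91774916648865
{0.0: (224, np.int64(134), np.int64(224), np.float64(33.8), np.float64(77.7)), 0.03: (176, np.int64(133), np.int64(223), np.float64(30.8), np.float64(77.4))}
```

{"method": "send_rows", "body": {"commands": [[0, 0, 0, 0, 0, 0, 0], [0, 0, 0, 0, 0, 0, 0], [0, 0, 0, 0, 0, 0, 0], [0, 0, 0, 0, 0, 0, 0], [0, 0, 0, 0, 0, 0, 0], [0, 0, 0, 0, 0, 0, 0], [0, 0, 0, 0, 0, 0, 0], [0, 0, 0, 0, 0, 0, 0]]}}

```text
clock: 25.35
ee_pos: [0.4583, 0.0678, 0.2466]
tool_rot: [[0.973, -0.232, -0.001], [-0.232, -0.973, -0.007], [0.0, 0.007, -1.0]]
wrist_force: [-0.3, -0.1, -6.8]
grip_width: 0.271
grip_force: 59.9
```

```bash
python3 - <<'E'
from tb import *
for i in range(2): w,r=tube()
c=cap('scene'); save(w,'w6.png'); 
m=w['color'].astype(int); m=(m[:,:,0]-m[:,:,2]>18)&(m[:,:,0]<130)&(m[:,:,0]>1.6*m[:,:,1])
for r in (130,150,175): q=np.where(m[r])[0]; print(r,q.min(),q.max())
save(c,'s6.png',(200,90,360,210),4)
E
```

```text
25.35 [0.4583 0.0678 0.2466] tiltx -0.0069 F [-0.3229 -0.0872 -6.8209] [-0.3093  0.2537  0.0456] 0.2712590745870946 59.91767764091492
{0.0: (224, np.int64(75), np.int64(181), np.float64(75.0), np.float64(112.1)), 0.03: (176, np.int64(69), np.int64(178), np.float64(73.6), np.float64(111.9))}
25.4 [0.4583 0.0678 0.2466] tiltx -0.0069 F [-0.2988  0.1419 -8.0747] [-0.3708  0.2213 -0.0002] 0.2679403015900947 59.91778492927551
{0.0: (224, np.int64(68), np.int64(178), np.float64(79.8), np.float64(114.5)), 0.03: (176, np.int64(66), np.int64(175), np.float64(75.6), np.float64(114.2))}
130 1 171
150 64 172
175 66 175
```

View pics/s6.png

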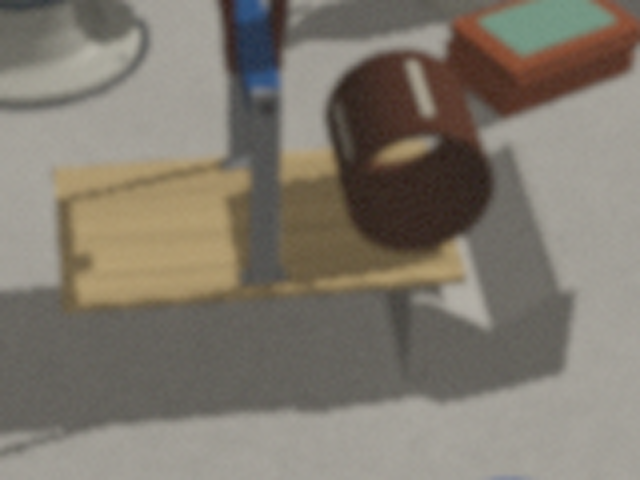

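The scene shows the tube rolling slowly near the board's end, at about +115 mm and straight. I'll let it roll off.

{"method": "send_rows", "body": {"commands": [[0, 0, 0, 0, 0, 0, 0], [0, 0, 0, 0, 0, 0, 0], [0, 0, 0, 0, 0, 0, 0], [0, 0, 0, 0, 0, 0, 0], [0, 0, 0, 0, 0, 0, 0], [0, 0, 0, 0, 0, 0, 0], [0, 0, 0, 0, 0, 0, 0], [0, 0, 0, 0, 0, 0, 0], [0, 0, 0, 0, 0, 0, 0], [0, 0, 0, 0, 0, 0, 0], [0, 0, 0, 0, 0, 0, 0], [0, 0, 0, 0, 0, 0, 0]]}}

```text
clock: 26.7
ee_pos: [0.4585, 0.068, 0.2473]
tool_rot: [[0.973, -0.231, 0.0], [-0.231, -0.973, -0.006], [0.002, 0.006, -1.0]]
wrist_force: [0.4, 0.3, -3.1]
grip_width: 0.273
grip_force: 59.9
```

```bash
python3 - <<'E'
from tb import *
print(robot.sense()['wrist_force'],robot.sense()['moment'])
c=cap('scene'); save(c,'s7.png',(200,90,360,210),4)
E
```

```text
[ 0.3946  0.2538 -3.0811] [0.0131 0.1608 0.0325]
```

View pics/s7.png

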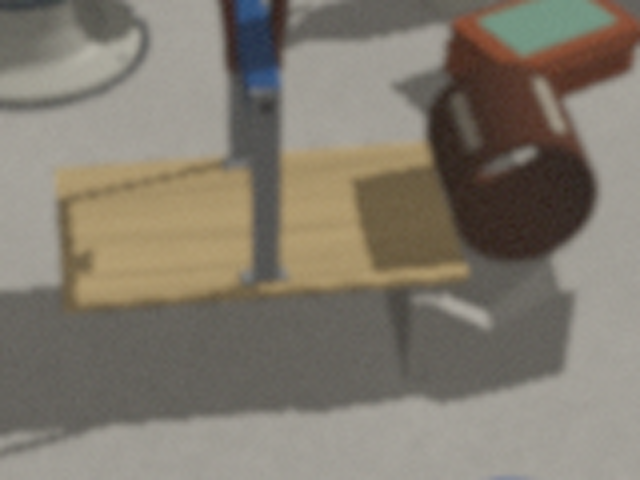

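The tube has settled against the far slope, at scene crop (515,170), with the board edge behind it. I'll draw back slowly so it settles into the vee.

{"method": "send_rows", "body": {"commands": [[0, 0, 0, -0.2, -1, 0, 0], [0, 0, 0, -0.4, -1.6, 0, 0], [0, 0, 0, -0.5, -2, 0, 0], [0, 0, 0, -0.5, -2, 0, 0], [0, 0, 0, -0.5, -2, 0, 0], [0, 0, 0, -0.5, -2, 0, 0], [0, 0, 0, -0.5, -2, 0, 0], [0, 0, 0, -0.5, -2, 0, 0], [0, 0, 0, -0.5, -2, 0, 0], [0, 0, 0, -0.5, -2, 0, 0], [0, 0, 0, -0.5, -2, 0, 0], [0, 0, 0, -0.5, -2, 0, 0]]}}

```text
clock: 27.95
ee_pos: [0.4526, 0.0451, 0.2467]
tool_rot: [[0.973, -0.232, -0.001], [-0.232, -0.973, -0.007], [0.001, 0.007, -1.0]]
wrist_force: [-0.1, -0.9, -5.2]
grip_width: 0.269
grip_force: 59.9
```

{"method": "send_rows", "body": {"commands": [[0, 0, 0, -0.5, -2, 0, 0], [0, 0, 0, -0.5, -2, 0, 0], [0, 0, 0, -0.5, -2, 0, 0], [0, 0, 0, -0.5, -2, 0, 0], [0, 0, 0, -0.5, -2, 0, 0], [0, 0, 0, -0.5, -2, 0, 0], [0, 0, 0, -0.5, -2, 0, 0], [0, 0, 0, -0.5, -2, 0, 0], [0, 0, 0, -0.5, -2, 0, 0], [0, 0, 0, -0.5, -2, 0, 0], [0, 0, 0, -0.5, -2, 0, 0], [0, 0, 0, -0.7, -3, 0, 0]]}}

```text
clock: 29.15
ee_pos: [0.4464, 0.0201, 0.2466]
tool_rot: [[0.973, -0.232, -0.001], [-0.232, -0.973, -0.007], [0.0, 0.007, -1.0]]
wrist_force: [1.0, -0.1, -3.7]
grip_width: 0.271
grip_force: 59.9
```

{"method": "send_rows", "body": {"commands": [[0, 0, 0, -1.2, -5, 0, 0], [0, 0, 0, -1.9, -8, 0, 0], [0, 0, 0, -2.4, -10, 0, 0], [0, 0, 0, -2.4, -10, 0, 0], [0, 0, 0, -2.4, -10, 0, 0], [0, 0, 0, -2.4, -10, 0, 0], [0, 0, 0, -1.2, -5, 0, 0]]}}

```text
clock: 29.85
ee_pos: [0.4323, -0.039, 0.2467]
tool_rot: [[0.973, -0.233, -0.001], [-0.233, -0.972, -0.007], [0.001, 0.007, -1.0]]
wrist_force: [0.2, -1.1, -4.2]
grip_width: 0.268
grip_force: 59.9
```

```bash
python3 - <<'E'
from tb import *
import pickle
s=robot.sense(); print(s['clock'],s['ee_pos'],s['tool_rot'],s['wrist_force'])
c=cap('scene'); b=cap('top')
A=c['color'][70:240,100:360,::-1]; save(c,'s8.png',(100,70,360,250),3)
pickle.dump((c,b),open('c8.pkl','wb'))
# predicted end-circle centre of tube home
a=np.radians(-13.4); ux=np.array([np.cos(a),np.sin(a)])
for x in (.055,-.055): print(proj(c,[*(np.array([.4975,.231])+ux*x),.118]), (proj(c,[*(np.array([.4975,.231])+ux*x),.118])-[100,70])*3)
E
```

```text
29.85 [ 0.4323 -0.039   0.2467] [[ 0.9725 -0.2328 -0.0011]
 [-0.2328 -0.9725 -0.007 ]
 [ 0.0006  0.0071 -1.    ]] [ 0.1991 -1.0787 -4.2397]
[321.9142 146.3087] [665.7426 228.926 ]
[314.7981 124.8069] [644.3944 164.4207]
```

View pics/s8.png

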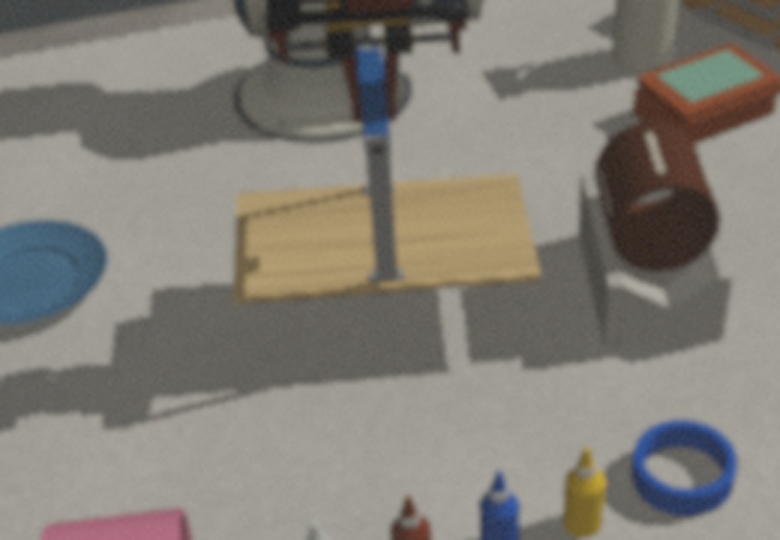

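The tube is home in the vee, with its end centre at about (663,225) against a predicted (666,229). I'll set the carrier back on its original open spot.

{"method": "send_rows", "body": {"commands": [[0.0034, -0.0008, 0.01, 2, -5, 0, 0], [0.0034, -0.0008, 0.02, 3.6, -9, 0, 0], [0, 0, 0.0232, 4.1, -10, 0, 0], [0, 0, 0.0232, 4.1, -10, -1, 0], [0, 0, 0.0232, 4.1, -10, -2, 0], [0, 0, 0.0232, 4.1, -10, -3, 0], [0, 0, 0.0232, 4.1, -10, -4, 0], [0, 0, 0.0232, 4.1, -10, -4, 0], [0, 0, 0.0232, 4.1, -10, -4, 0], [0, 0, 0.0232, 4.1, -10, -4, 0], [0, 0, 0.0232, 4.1, -10, -4, 0], [0, 0, 0.0232, 4.1, -10, -4, 0]]}}

```text
clock: 31.15
ee_pos: [0.4796, -0.1521, 0.2162]
tool_rot: [[1.0, 0.03, 0.0], [0.03, -1.0, 0.001], [0.0, -0.0, -1.0]]
wrist_force: [1.0, -0.2, -4.0]
grip_width: 0.27
grip_force: 59.9
```

{"method": "send_rows", "body": {"commands": [[0, 0, 0.0232, 4.1, -10, -4, 0], [0, 0, 0.0232, 4.1, -10, -4, 0], [0, 0, 0.0232, 4.1, -10, -4, 0], [0, 0, 0.0232, 4.1, -10, -4, 0], [0, 0, 0.0232, 4.1, -10, -4, 0], [0, 0, 0.0232, 4.1, -10, -4, 0], [0, 0, 0.018, 3.1, -9, -4, 0], [0, 0, 0, 0, -3, -4, 0], [0, 0, 0, 0, 0, -4, 0], [0, 0, 0, 0, 0, 0, 0]]}}

```text
clock: 32.15
ee_pos: [0.5066, -0.2233, 0.1796]
tool_rot: [[0.983, 0.184, -0.001], [0.184, -0.983, 0.001], [-0.001, -0.001, -1.0]]
wrist_force: [-0.2, 0.4, -4.2]
grip_width: 0.268
grip_force: 59.9
```

```bash
python3 - <<'E'
from tb import *
s=robot.sense(); R=s['tool_rot']; print(s['clock'],s['ee_pos'],R,s['wrist_force'])
E
```

```text
32.15 [ 0.5066 -0.2233  0.1796] [[ 0.9829  0.1844 -0.0009]
 [ 0.1844 -0.9829  0.0013]
 [-0.0007 -0.0015 -1.    ]] [-0.1979  0.3826 -4.2074]
```

Still 24 mm to go down. I'll finish softly.

{"method": "send_rows", "body": {"commands": [[0, 0, 0, 0, 0, -5, 0], [0, 0, 0, 0, 0, -5, 0], [0, 0, 0, 0, 0, -4, 0], [0, 0, 0, 0, 0, -3, 0], [0, 0, 0, 0, 0, -2, 0], [0, 0, 0, 0, 0, -2, 0], [0, 0, 0, 0, 0, -1, 0], [0, 0, 0, 0, 0, -1, 0], [0, 0, 0, 0, 0, -0.5, 0], [0, 0, 0, 0, 0, 0, 0]]}}

```text
clock: 33.15
ee_pos: [0.5069, -0.2238, 0.1571]
tool_rot: [[0.983, 0.184, 0.0], [0.184, -0.983, 0.0], [0.001, -0.0, -1.0]]
wrist_force: [-0.5, -0.2, -4.0]
grip_width: 0.27
grip_force: 59.9
```

{"method": "send_rows", "body": {"commands": [[0, 0, 0, 0, 0, -0.5, 0], [0, 0, 0, 0, 0, -0.5, 0], [0, 0, 0, 0, 0, -0.5, 0], [0, 0, 0, 0, 0, 0, 0], [0, 0, 0, 0, 0, 0, 0]], "squeeze": 30}}

```text
clock: 33.65
ee_pos: [0.5069, -0.2238, 0.1557]
tool_rot: [[0.983, 0.184, 0.001], [0.184, -0.983, 0.0], [0.001, -0.0, -1.0]]
wrist_force: [-0.6, 1.0, -3.4]
grip_width: 0.273
grip_force: 29.9
```

{"method": "send_rows", "body": {"commands": [[0, 0, 0, 0, 0, -0.4, 0], [0, 0, 0, 0, 0, -0.4, 0], [0, 0, 0, 0, 0, 0, 0], [0, 0, 0, 0, 0, 0, 0]]}}

```text
clock: 34.05
ee_pos: [0.507, -0.2238, 0.1556]
tool_rot: [[0.983, 0.184, 0.001], [0.184, -0.983, -0.0], [0.001, 0.0, -1.0]]
wrist_force: [-2.2, 1.9, 3.5]
grip_width: 0.276
grip_force: 29.9
```

Standing on the bench. I'll open and rise.

{"method": "send_rows", "body": {"commands": [[0, 0, 0, 0, 0, 0.3, 0.3], [0, 0, 0, 0, 0, 0, 0.4], [0, 0, 0, 0, 0, 0, 0.6], [0, 0, 0, 0, 0, 0, 0.8], [0, 0, 0, 0, 0, 0, 1], [0, 0, 0, 0, 0, 0, 1], [0, 0, 0, 0, 0, 0, 1], [0, 0, 0, 0, 0, 0, 1]]}}

```text
clock: 34.85
ee_pos: [0.5069, -0.2238, 0.1551]
tool_rot: [[0.983, 0.184, 0.0], [0.184, -0.983, 0.0], [0.0, -0.0, -1.0]]
wrist_force: [0.2, 0.1, 0.2]
grip_width: 0.897
grip_force: 0.0
```

{"method": "send_rows", "body": {"commands": [[0, 0, 0, 0, 0, 0, 1], [0, 0, 0, 0, 0, 0, 1], [0, 0, 0, 0, 0, 3, 1], [0, 0, 0, 0, 0, 8, 1], [0, 0, 0, 0, 0, 15, 1], [0, 0, 0, 0, 0, 20, 1], [0, 0, 0, 0, 0, 20, 1], [0, 0, 0, 0, 0, 20, 1], [0, 0, 0, 0, 0, 15, 1], [0, 0, 0, 0, 0, 8, 1], [0, 0, 0, 0, 0, 0, 1]]}}

```text
clock: 35.95
ee_pos: [0.5073, -0.224, 0.2665]
tool_rot: [[0.983, 0.184, 0.004], [0.184, -0.983, -0.001], [0.003, 0.002, -1.0]]
wrist_force: [-0.8, -0.5, -1.5]
grip_width: 1.002
grip_force: 0.0
```

```bash
python3 - <<'E'
from tb import *
import pickle
s=robot.sense(); print(s['clock'],s['ee_pos'],s['grip_width'],s['wrist_force'])
c=cap('scene'); c0,b0=pickle.load(open('c8.pkl','rb')); i0=pickle.load(open('c0.pkl','rb'))[0]
def st(c,x0,y0,x1,y1,f):
    m=c['color'][y0:y1,x0:x1].astype(int); q=np.argwhere(f(m[...,0],m[...,1],m[...,2])); return len(q),q.mean(0)[::-1]+[x0,y0]
br=lambda r,g,b:(r-b>18)&(r<130)&(r>1.6*g)
bl=lambda r,g,b:b-r>35
print('tube',st(c0,296,112,342,162,br),st(c,296,112,342,162,br))
for nm,k in(('carrier bar',(150,135,195,190)),('bottle',(255,225,275,260)),('tape',(305,205,350,245))): print(nm,st(i0,*k,bl),st(c,*k,bl))
E
```

```text
35.95 [ 0.5073 -0.224   0.2665] 1.0022119300612082 [-0.7968 -0.5464 -1.4599]
tube (18, array([332.6667, 113.0556])) (17, array([332.3529, 114.1765]))
carrier bar (298, array([167.7819, 156.7852])) (282, array([168.3688, 156.4645]))
bottle (232, array([266.5819, 244.7241])) (232, array([266.5776, 244.7672]))
tape (572, array([327.6224, 225.0227])) (572, array([327.6713, 225.0472]))
```

```bash
python3 - <<'E'
from tb import *
import pickle
c=cap('scene'); c0=pickle.load(open('c8.pkl','rb'))[0]
d=np.abs(c['color'][108:165,292:345].astype(int)-c0['color'][108:165,292:345]).max(2); print(d.mean(),(d>30).sum())
if (d>30).sum()<60: print(robot.finish_job())
E
```

```text
3.0840781198278715 0
the job is handed in; nothing more can be done
None
```

The job is handed in. The tube sits in the trough's vee after about a 6 s quiet hold, the empty carrier stands on its original spot, and the arm is clear at about 36 s. The sampled bystanders (blue bottle, tape) had not moved. I viewed 11 pictures, one over the limit of 10.

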